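# Pivot a rail past the post into the glue-up bay

### The arm

A 6-joint arm with a two-finger parallel gripper is mounted at the origin on a cart in front of the work surface, level with it; the furniture and walls round the work are solid. World frame = base frame: x ahead of the robot, y to its left, z up, the work surface at z = 0. Lengths are in m, angles in degrees, forces in N, time in s.
With the tool pointing down it reaches from about 0.25 to 0.775 m from the base axis. Payload 4 kg.
Tool frame: the origin (TCP) lies between the finger pads; the fingertips stand 22 mm ahead of it and the grasp point (between the pads) lies 3 mm ahead of it (bot.finger_overhang is the distance from the TCP to the fingertips, in m); z points along the fingers, y is the line along which they close (so a half turn about z gives the same grasp; the last joint's range is limited). The gripper opens to 94 mm and grips with 3 to 60 N. Pads are 16 mm wide; open, the fingers measure 119 mm over their backs; the gripper's body (75 mm by 177 mm) begins 78 mm behind the grasp point.
Start: joints at [-73.001, 4.996, 78.535, -0, 96.463, -5.907], TCP at [0.214, -0.507, 0.228] pointing down, gripper open.
Joint ranges: [-177.83, 177.83], [-43.37, 116.18], [15.69, 146.23], [-61.86, 241.86], [9.47, 152.12], [-147.06, 147.06]. Speed limits (degrees/s): [159.86, 159.86, 180, 180, 180, 180].

### API

Orientations are given as a 3x3 rotation matrix whose columns are the frame's x, y, z axes.
In Python, from plant import bot gives the robot as it stands. The module is installed in compiled form; this text tells all that it offers.
- The arm moves only by the tool servo_tool, never from a script. Its argument "series" is a list of rows, each an object with "translation": the shift along the tool's x, y, z as a fraction of full scale, a list of three; "delta_rot": the turn, a rotation vector about the tool's x, y, z as a fraction of full scale, a list of three. In form: [{"translation": [tx, ty, tz], "delta_rot": [ax, ay, az]}, ...]. A call has 1 to 12 rows; each row is the pose to reach, as a shift and turn from the pose commanded when the call began, along the tool's axes at that moment, turning the shorter way round; what a row does not reach only later rows make up. Full scale, the value 1, is 0.08 m for a shift and pi rad for a turn. A row lasts 1/10 s, in which the tool goes at most 50 mm and 8.59 degrees, less where a joint would pass 70% of its speed; a pose out of reach is approached as far as the arm can. A call with a number of a shift or a turn outside -1 to 1 is refused whole. A call with a gripper value outside its range is refused whole. "jaw" is the opening, from -1 (shut) to 1 (fully open), set as the call begins (left out, the last holds). The fingers move at their own pace and stop on an object; "grip_force" is the grip in N (left out, the last holds). Time passes only in rows, so rows that repeat a pose let the fingers close. It gives the time, the measured TCP pose, the force, the opening and the grip force at its end, in the units of the state.
- bot.get_state(): the state, without advancing time (a new reading comes with each control period).
- bot.read_camera(name): name is "side" or "top" or "wrist"; returns the picture (480x640x3 uint8, red, green, blue); there is no depth.
- bot.calibration(name): a dict with "mtx" (3x3 intrinsics, pixels), "rvec" (rotation vector, rad) and "tvec" (3), from world to camera coordinates, as OpenCV has them. Camera axes: x right, y down, z forward; pixel columns grow to the right and rows downward; lengths in m; the calibration is good to about 2 mm. A picture is of the moment at which its call begins: read the wrist's pose just before it. calibration takes no time and is no camera call; for the wrist camera it gives the pose at the moment of the call.
- bot.job_done(): hands the job in; it is judged then, once.
Trained networks look in the newest picture that a camera, given by its name, has taken for a name from the list of things; names that differ only in an ending like _2 or _b are one class to them, and where a whole thing is asked for, a point or a joint stands for the part that bears it (a point fixed in the world has none). Each returns a list of dicts, best first, with "p" (0 to 1); they miss things now and then, are a little off and sometimes report something else, mostly with a low value. They report only what shows in the picture. A call takes as long as a camera call.
- bot.trace(thing, camera): "mask" (480x640 bool, what is visible of it) and "bbox" ([left, top, right, bottom] in pixels, round what is visible of it).
The state is a dict: "clock": time; "qpos": joint angles; "qd": joint speeds; "tau": joint torques, N m; "tool_pos": TCP position; "tcp_rot": TCP orientation; "force": force on the tool from outside, world axes, zero at the start; "torque": the same for the moment, N m; "finger_gap": finger opening in m; "grip_force": force on a finger pad.
Only numpy, scipy, OpenCV 4.12 (cv2) and the standard library are available. Lean on these libraries where they do the work, as an engineer would, in place of code of your own. Each camera call takes 0.05 s, during which the arm holds its last target. There are 200 camera calls.

### The job

Load the long wooden rail into the bay of the glue-up board by pushing it along the board with the fingertips: angle its left end in behind the round post, then push the right end in too, until the rail lies against the back fence along its whole length, between the two end stops. Only push it - do not pinch it between the fingers or lift it - and leave the small things at the left of the board where they are.

Things in the scene. Friction and masses are not known exactly. Their poses are not given: they have to be found in the camera images.
- jig: Glue-up board, fixed and rigid: plywood plate 12 mm thick, spanning own x -170..170, y -270..210 mm. Origin on its underside; own x points away from the robot to the back fence, y left, z up; top at z = 12 mm. It carries a bay open to -x (fence, two end stops) and a post at the bay's mouth. Free: 75 mm between post and fence, 218 mm in y between post and right stop.
- fence (a point): Foot of the back fence's near face, at the plate's top: board frame x = 125, y = 10 mm. The face runs straight along the board's y from -165 to 185 mm and is 30 mm high.
- left_stop (a point): Foot of the left end stop's inner face at the bay's mouth: board frame x = 57, y = 165 mm. The stop runs from here to the fence, 20 mm thick, 30 mm high.
- right_stop (a point): Foot of the right end stop's inner face at the bay's mouth: board frame x = 57, y = -145 mm. The stop runs from here to the fence, 20 mm thick, 30 mm high.
- post (a point): Foot of the round wooden post (24 mm diameter, 60 mm tall, fixed upright), on its axis at the plate's top: board frame x = 38, y = 85 mm.
- rail: Loose straight brown wooden bar 260 mm long, 36 mm wide, 22 mm high, 0.1 to 0.2 kg, lying flat on the board before the bay; slides with ordinary friction. Origin at the centre of its underside; own y along its length to its left end, x across it to the side facing the fence. Lying home it is parallel to the fence, its origin at x = 107 mm in the board's frame.
- rail_left_end (a point): Centre of the rail's left end face, 130 mm from the rail's origin along its +y and 11 mm above its underside.
- rail_right_end (a point): Centre of the rail's right end face, 130 mm from the rail's origin along its -y and 11 mm above its underside.
- rail_near_edge: The 4 mm strip along the rail's near (-x) long side, part of the rail and 4 mm short of it at each end; same origin and axes as the rail.
- rail_far_edge: The 4 mm strip along the rail's far (+x) long side, part of the rail and 4 mm short of it at each end; same origin and axes as the rail.
- knob: Brown turned wooden knob, 43 mm wide, 48 mm tall, standing loose at the board's near left corner; leave alone. Origin at the centre of its underside.
- offcut: Brown wooden block 36 x 60 x 18 mm, loose at the left of the board; leave alone. Origin at the centre of its underside.
- rubber_block: White eraser 18 x 42 x 11 mm, loose at the left of the board; leave alone. Origin at the centre of its underside.
- clamp_top (a point): Top of the wooden handle of the green bar clamp on the left end of the work surface, 204 mm above it: a fixed, rigid obstacle about 30 mm round here, its arm reaching 70 mm to the left below. Not part of the job; pass clear of it.

How it is judged:
By the outcome, as a careful person would: the job done as asked, in the order asked, and still so for the second after the job is handed in, with the robot touching nothing.
It also fails if it takes over 69 s, if anything falls off the work surface, if the arm or the gripper's body presses on something with over 40 N, if the wrist force passes 120 N, or if a joint passes its speed limit or range.

## Working session

There is one attempt and no reset: what is moved stays moved. The work goes in short steps, Python scripts to look and compute and a tool call to move; the robot and the scene stay as the last step left them, time stands still between calls to the robot, and variables do not carry over. Pictures are saved under pics/ and viewed, at most 10 in all, crops included, and the job is handed in when it is done.

Besides the shell and the picture viewer there is one more tool, called after "Call:" as name(argument=value, ...), one argument or row to a line, values as JSON. servo_tool: Moves the arm, as the interface text tells. Shift numbers are shares of 0.08 m and turn numbers shares of pi rad, none past 1 either way. Its arguments: {"type":"object","properties":{"series":{"type":"array"},"jaw":{"type":"number"},"grip_force":{"type":"number"}},"required":["series"]}

```bash
mkdir -p pics; cat > h.py <<'E'
import numpy as np, cv2
from plant import bot
def cal(c):
    k=bot.calibration(c); R,_=cv2.Rodrigues(np.array(k["rvec"],float)); return np.array(k["mtx"],float),R,np.array(k["tvec"],float).ravel()
def unproj(uv,z,K):
    M,R,t=K; uv=np.atleast_2d(uv).astype(float)
    d=(R.T@np.linalg.inv(M)@np.c_[uv,np.ones(len(uv))].T).T; o=-R.T@t
    return o+d*((z-o[2])/d[:,2])[:,None]
def proj(P,K):
    M,R,t=K; q=(M@(R@np.atleast_2d(P).T+t[:,None])).T; return q[:,:2]/q[:,2:]
def snap(c,name):
    im=bot.read_camera(c); cv2.imwrite(f"pics/{name}.png",im[:,:,::-1]); return im
E
python3 - <<'E'
from h import *
s=bot.get_state(); print(s["clock"],s["tool_pos"],np.round(s["tcp_rot"],3).tolist())
for c in("top","side"):
    snap(c,c+"0"); K=cal(c); print(c,"cam at",-K[1].T@K[2])
    for t,z in(("jig",.012),("rail",.034),("post",.072),("rail_far_edge",.034),("rail_near_edge",.034),("knob",.03)):
        for r in bot.trace(t,c)[:2]:
            m=r["mask"].astype(np.uint8)
            cn=max(cv2.findContours(m,0,2)[0],key=cv2.contourArea)
            bx=cv2.boxPoints(cv2.minAreaRect(cn))
            print(c,t,round(r["p"],2),r["bbox"],np.round(unproj(bx,z,K)[:,:2],3).tolist())
E
```

```text
0.0 [ 0.21393342 -0.50614081  0.22630068] [[0.921, 0.389, -0.001], [0.389, -0.921, 0.002], [0.0, -0.002, -1.0]]
top cam at [ 0.41874351 -0.05059608  1.07344113]
top jig 0.67 [203.5, 155.7, 442.0, 329.1] [[0.423, 0.162], [0.764, 0.155], [0.74, -0.346], [0.397, -0.315]]
top rail 0.7 [305.9, 243.0, 430.3, 269.4] [[0.534, -0.044], [0.574, -0.047], [0.554, -0.307], [0.514, -0.303]]
top post 0.64 [205.7, 155.6, 441.9, 325.6] [[0.424, 0.15], [0.744, 0.144], [0.723, -0.328], [0.401, -0.3]]
top rail_far_edge 0.7 [317.3, 244.9, 410.1, 252.4] [[0.568, -0.067], [0.572, -0.067], [0.566, -0.144], [0.562, -0.144]]
top rail_far_edge 0.43 [214.1, 282.1, 237.4, 303.0] [[0.466, 0.144], [0.497, 0.115], [0.468, 0.084], [0.437, 0.114]]
top rail_near_edge 0.63 [310.8, 257.9, 426.6, 269.6] [[0.532, -0.075], [0.542, -0.076], [0.526, -0.268], [0.516, -0.267]]
top knob 0.72 [213.4, 278.6, 238.2, 300.6] [[0.466, 0.145], [0.498, 0.114], [0.469, 0.084], [0.437, 0.114]]
top knob 0.31 [200.7, 155.1, 442.9, 330.7] [[0.422, 0.159], [0.758, 0.153], [0.735, -0.34], [0.398, -0.31]]
side cam at [0.40813807 0.85921578 0.92388409]
side jig 0.7 [190.6, 200.5, 400.9, 386.1] [[0.759, 0.156], [0.855, -0.374], [0.398, -0.318], [0.421, 0.172]]
side rail 0.9 [309.5, 210.7, 351.8, 288.5] [[0.576, -0.033], [0.553, -0.313], [0.509, -0.294], [0.538, -0.02]]
side post 0.56 [190.2, 198.7, 400.6, 385.1] [[0.737, 0.201], [0.825, -0.292], [0.398, -0.239], [0.42, 0.218]]
side rail_far_edge 0.45 [307.6, 208.0, 336.5, 285.8] [[0.574, -0.035], [0.562, -0.241], [0.555, -0.239], [0.568, -0.033]]
side rail_far_edge 0.45 [292.2, 334.9, 327.6, 361.7] [[0.531, 0.089], [0.514, 0.086], [0.506, 0.131], [0.522, 0.134]]
side knob 0.63 [334.4, 331.9, 360.3, 366.3] [[0.496, 0.089], [0.46, 0.061], [0.434, 0.12], [0.469, 0.146]]
```

```bash
python3 - <<'E'
import cv2
a=cv2.imread("pics/top0.png")[130:350,170:470]; cv2.imwrite("pics/top0c.png",cv2.resize(a,None,fx=2.6,fy=2.6,interpolation=3))
E
```

```text
(no output)
```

View pics/top0c.png

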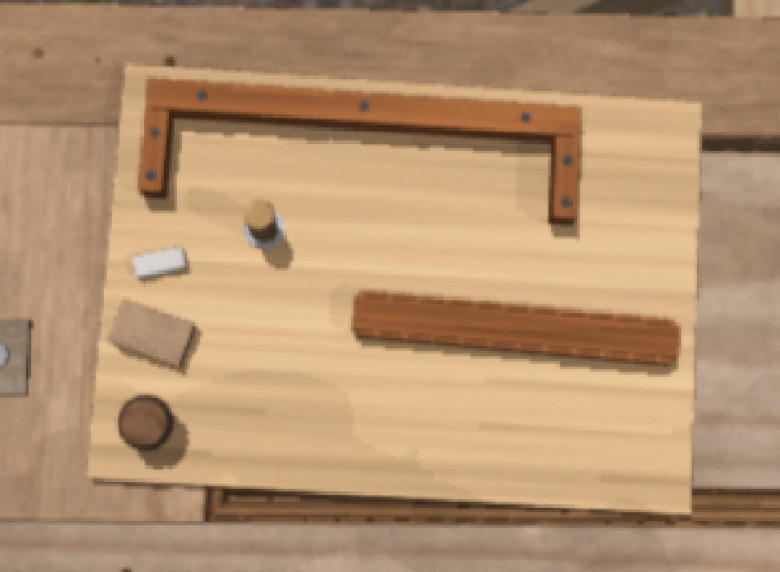

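The crop shows the board with corners at about (126,66), (701,102), (691,513), (90,479). The fence and stops are at the back, the post top is at (261,208) and its foot at about (263,240). The rail lies from (355,315) to (679,340), with the eraser, offcut and knob at the left.

```bash
cat >> h.py <<'E'
def fit(A,B):
    A=np.array(A,float);B=np.array(B,float);a=A-A.mean(0);b=B-B.mean(0)
    th=np.arctan2((a[:,0]*b[:,1]-a[:,1]*b[:,0]).sum(),(a*b).sum()); R=np.array([[np.cos(th),-np.sin(th)],[np.sin(th),np.cos(th)]])
    return th,R,B.mean(0)-R@A.mean(0)
E
python3 - <<'E'
from h import *
K=cal("top"); f=lambda p:np.array(p)/2.6+[170,130]-.3
c=unproj(f([(126,66),(701,102),(691,513),(90,479)]),.012,K)[:,:2]
A=[(.17,.21),(.17,-.27),(-.17,-.27),(-.17,.21)]
th,R,t=fit(A,c); print("jig deg",np.degrees(th),t,"res mm",np.round(1e3*(np.array(A)@R.T+t-c),1).tolist())
b=lambda p,z:np.round(1e3*(unproj(f(p),z,K)[:,:2]-t)@R,0).tolist()
print("stop tips,fence",b([(165,193),(553,219),(170,110),(555,133)],.042))
print("post top",b([(261,208)],.072))
print("rail corners",b([(357,292),(680,320),(677,362),(353,334)],.034))
print("small",b([(185,255),(195,330),(172,420)],.03))
for p in [(.125,.01),(.057,.165),(.057,-.145),(.038,.085)]: print(np.round(R@p+t,3))
E
```

```text
jig deg -2.657548190454653 [ 0.58341255 -0.05634134] res mm [[0.8, 0.7], [0.6, -0.8], [-0.7, -1.5], [-0.7, 1.6]]
stop tips,fence [[58.0, 164.0], [56.0, -145.0], [126.0, 165.0], [126.0, -144.0]]
post top [[44.0, 85.0]]
rail corners [[-11.0, 7.0], [-18.0, -251.0], [-52.0, -249.0], [-45.0, 8.0]]
small [[11.0, 146.0], [-48.0, 133.0], [-120.0, 145.0]]
[ 0.709 -0.052]
[0.648 0.106]
[ 0.634 -0.204]
[0.625 0.027]
```

```bash
cat >> h.py <<'E'
TH=np.radians(-2.66); RJ=np.array([[np.cos(TH),-np.sin(TH)],[np.sin(TH),np.cos(TH)]]); TJ=np.array([.5834,-.0563])
def b2w(p): return RJ@(np.array(p,float)/1e3)+TJ
def w2b(p): return 1e3*(np.atleast_2d(p)[:,:2]-TJ)@RJ
def units(bx,by,z):   # shift units from present pose to board point (mm), TCP z (m)
    s=bot.get_state(); w=np.r_[b2w((bx,by)),z]; return np.round(np.array(s["tcp_rot"]).T@(w-np.array(s["tool_pos"]))/.08,3)
def where():
    s=bot.get_state(); R=np.array(s["tcp_rot"]); return round(s["clock"],2),w2b(s["tool_pos"]).round(1).tolist(),round(s["tool_pos"][2],4),"yaw x in board",round(np.degrees(np.arctan2(R[1,0],R[0,0])-TH),1),np.round(s["force"],1).tolist()
def rail(c="top",z=.034):
    K=cal(c); bot.read_camera(c); r=bot.trace("rail",c)[0]; m=r["mask"].astype(np.uint8)
    cn=max(cv2.findContours(m,0,2)[0],key=cv2.contourArea)[:,0]
    q=w2b(unproj(cn,z,K)).astype(np.float32); (c0,wh,a)=cv2.minAreaRect(q); bx=cv2.boxPoints((c0,wh,a))
    e=bx[1]-bx[0]; e2=bx[2]-bx[1]; l=e if np.hypot(*e)>np.hypot(*e2) else e2; l=l*np.sign(l[1])/np.hypot(*l)
    return dict(p=round(r["p"],2),c=np.round(c0,1).tolist(),size=np.round(wh,1).tolist(),phi=round(float(np.degrees(np.arctan2(l[0],l[1]))),1))
E
python3 - <<'E'
from h import *
print(where(),rail())
print(units(-78,-22,.1),units(-78,-22,.042))
E
```

```text
(0.7, [[-348.0, -467.0]], np.float64(0.2275), 'yaw x in board', np.float64(25.6), [0.4, -0.6, 0.1]) {'p': 0.42, 'c': [-124.9, 165.3], 'size': [41.9, 40.7], 'phi': 41.1}
[ 5.445 -3.561  1.594] [ 5.445 -3.561  2.319]
```

Call:
servo_tool(
  series=[
    {"translation": [0.4,0,0],"delta_rot": [0,0,-0.045]},
    {"translation": [0.7,-0.3,0],"delta_rot": [0,0,-0.09]},
    {"translation": [0.95,-0.6,0],"delta_rot": [0,0,-0.135]},
    {"translation": [0.95,-0.9,0],"delta_rot": [0,0,-0.18]},
    {"translation": [0.95,-0.95,0],"delta_rot": [0,0,-0.219]},
    {"translation": [0.95,-0.95,0],"delta_rot": [0,0,-0.219]},
    {"translation": [0.95,-0.95,0],"delta_rot": [0,0,-0.219]},
  ],
  jaw=-1,
  grip_force=20,
)

```text
clock: 1.5
tool_pos: [0.2546, -0.4073, 0.2277]
tcp_rot: [[0.467, 0.884, 0.0], [0.884, -0.467, -0.001], [-0.001, 0.001, -1.0]]
force: [-0.2, 0.2, -0.7]
finger_gap: 0.0413
grip_force: 0.0
```

Call:
servo_tool(
  series=[
    {"translation": [0.5,0.1,0],"delta_rot": [0,0,0]},
    {"translation": [1,0.2,0],"delta_rot": [0,0,0]},
    {"translation": [1,0.2,0],"delta_rot": [0,0,0]},
  ],
)

```text
clock: 1.8
tool_pos: [0.308, -0.3415, 0.2276]
tcp_rot: [[0.462, 0.887, 0.001], [0.887, -0.462, 0.001], [0.002, 0.001, -1.0]]
force: [0.4, -1.2, 0.8]
finger_gap: 0.0175
grip_force: 0.0
```

Call:
servo_tool(
  series=[
    {"translation": [0.5,0.1,0],"delta_rot": [0,0,0]},
    {"translation": [1,0.2,0],"delta_rot": [0,0,0]},
    {"translation": [1,0.2,0],"delta_rot": [0,0,0]},
  ],
)

```text
clock: 2.1
tool_pos: [0.3592, -0.2783, 0.2275]
tcp_rot: [[0.461, 0.887, 0.001], [0.887, -0.461, 0.001], [0.001, 0.0, -1.0]]
force: [-0.6, -0.0, 0.5]
finger_gap: 0.0008
grip_force: 0.0
```

Call:
servo_tool(
  series=[
    {"translation": [0.5,0.1,0],"delta_rot": [0,0,0]},
    {"translation": [1,0.2,0],"delta_rot": [0,0,0]},
    {"translation": [1,0.2,0],"delta_rot": [0,0,0]},
  ],
)

```text
clock: 2.4
tool_pos: [0.4102, -0.2153, 0.2273]
tcp_rot: [[0.462, 0.887, 0.001], [0.887, -0.462, 0.001], [0.001, 0.0, -1.0]]
force: [-0.4, -0.6, -0.1]
finger_gap: 0.0004
grip_force: 0.0
```

Call:
servo_tool(
  series=[
    {"translation": [0.5,0.1,0.4],"delta_rot": [0,0,0]},
    {"translation": [1,0.2,0.8],"delta_rot": [0,0,0]},
    {"translation": [1,0.2,0.8],"delta_rot": [0,0,0]},
    {"translation": [1,0.2,0.8],"delta_rot": [0,0,0]},
  ],
)

```text
clock: 2.8
tool_pos: [0.4591, -0.1542, 0.1622]
tcp_rot: [[0.465, 0.886, -0.003], [0.886, -0.465, -0.0], [-0.002, -0.003, -1.0]]
force: [-0.4, 0.6, -0.2]
finger_gap: 0.0003
grip_force: 0.0
```

```bash
sed -i 's/r=bot.trace("rail",c)\[0\]/r=max(bot.trace("rail",c),key=lambda r:(max(r["bbox"][2]-r["bbox"][0],r["bbox"][3]-r["bbox"][1])>60)*(r["bbox"][2]-r["bbox"][0]<160)*r["p"])/' h.py
python3 - <<'E'
from h import *
print(where(),rail(),rail("side"))
print(units(-78,-22,.1),units(-78,-22,.042))
E
```

```text
(2.8, [[-119.6, -103.6]], np.float64(0.1622), 'yaw x in board', np.float64(65.0), [-0.4, 0.6, -0.2]) {'p': 0.63, 'c': [-30.2, -39.5], 'size': [100.8, 38.5], 'phi': 1.7} {'p': 0.95, 'c': [-33.3, -108.8], 'size': [280.8, 41.8], 'phi': 2.1}
[1.152 0.019 0.813] [1.152 0.017 1.538]
```

Call:
servo_tool(
  series=[
    {"translation": [0.5,0,0],"delta_rot": [0,0,0]},
    {"translation": [1,0,0.4],"delta_rot": [0,0,0]},
    {"translation": [1,0,0.8],"delta_rot": [0,0,0]},
    {"translation": [1,0,0.8],"delta_rot": [0,0,0]},
  ],
)

```text
clock: 3.4
tool_pos: [0.4942, -0.0821, 0.0959]
tcp_rot: [[0.464, 0.886, -0.008], [0.886, -0.464, 0.002], [-0.002, -0.008, -1.0]]
force: [0.2, 0.2, 0.3]
finger_gap: 0.0005
grip_force: 0.0
```

Call:
servo_tool(
  series=[
    {"translation": [0.15,0,0.3],"delta_rot": [0,0,0]},
    {"translation": [0.15,0,0.6],"delta_rot": [0,0,0]},
    {"translation": [0.15,0,0.73],"delta_rot": [0,0,0]},
    {"translation": [0.15,0,0.73],"delta_rot": [0,0,0]},
  ],
)

```text
clock: 3.8
tool_pos: [0.5019, -0.0729, 0.0411]
tcp_rot: [[0.466, 0.885, -0.001], [0.885, -0.466, -0.0], [-0.001, -0.001, -1.0]]
force: [0.0, 0.2, 0.2]
finger_gap: 0.0003
grip_force: 0.0
```

```bash
python3 - <<'E'
from h import *
print(where()); p=w2b(bot.get_state()["tool_pos"])[0]
for d in (12,40,55,72): print(d,units(p[0]+d,p[1],.042))
E
```

```text
(3.8, [[-80.6, -20.4]], np.float64(0.0411), 'yaw x in board', np.float64(64.9), [0.0, 0.2, 0.2])
12 [ 0.064  0.136 -0.012]
40 [ 0.212  0.453 -0.012]
55 [ 0.292  0.623 -0.012]
72 [ 0.382  0.815 -0.013]
```

Push the left part forward about 76 mm of travel (16 of it free), in small steps.

Call:
servo_tool(
  series=[
    {"translation": [0.04,0.08,0],"delta_rot": [0,0,0]},
    {"translation": [0.08,0.16,0],"delta_rot": [0,0,0]},
    {"translation": [0.11,0.24,0],"delta_rot": [0,0,0]},
    {"translation": [0.15,0.32,0],"delta_rot": [0,0,0]},
    {"translation": [0.19,0.4,0],"delta_rot": [0,0,0]},
    {"translation": [0.22,0.48,0],"delta_rot": [0,0,0]},
    {"translation": [0.26,0.56,0],"delta_rot": [0,0,0]},
    {"translation": [0.3,0.64,0],"delta_rot": [0,0,0]},
    {"translation": [0.33,0.7,0],"delta_rot": [0,0,0]},
    {"translation": [0.33,0.7,0],"delta_rot": [0,0,0]},
  ],
)

```text
clock: 4.8
tool_pos: [0.5652, -0.0746, 0.041]
tcp_rot: [[0.464, 0.886, 0.0], [0.886, -0.464, -0.0], [0.0, 0.0, -1.0]]
force: [-0.1, -0.8, -0.3]
finger_gap: 0.0005
grip_force: 0.0
```

```bash
python3 - <<'E'
from h import *
print(where(),rail(),rail("side"))
E
```

```text
(4.8, [[-17.4, -19.1]], np.float64(0.041), 'yaw x in board', np.float64(65.0), [-0.1, -0.8, -0.3]) {'p': 0.72, 'c': [-32.1, -175.3], 'size': [146.6, 42.7], 'phi': 15.8} {'p': 0.67, 'c': [19.3, -23.7], 'size': [43.7, 105.2], 'phi': -13.8}
```

Call:
servo_tool(
  series=[
    {"translation": [0.04,0.08,0],"delta_rot": [0,0,0]},
    {"translation": [0.08,0.16,0],"delta_rot": [0,0,0]},
    {"translation": [0.12,0.24,0],"delta_rot": [0,0,0]},
    {"translation": [0.14,0.29,0],"delta_rot": [0,0,0]},
    {"translation": [0.14,0.29,0],"delta_rot": [0,0,0]},
    {"translation": [0.0,0.0,0],"delta_rot": [0,0,0]},
    {"translation": [-0.1,-0.4,0],"delta_rot": [0,0,0]},
    {"translation": [-0.1,-0.6,-0.5],"delta_rot": [0,0,0]},
    {"translation": [-0.5,-0.6,-0.9],"delta_rot": [0,0,0]},
    {"translation": [-1,-0.6,-0.9],"delta_rot": [0,0,0]},
    {"translation": [-1,-0.6,-0.9],"delta_rot": [0,0,0]},
  ],
)

```text
clock: 6.1
tool_pos: [0.484, -0.1263, 0.1149]
tcp_rot: [[0.468, 0.884, 0.003], [0.884, -0.468, -0.003], [-0.002, 0.004, -1.0]]
force: [-0.6, -0.9, 0.5]
finger_gap: 0.0004
grip_force: 0.0
```

Call:
servo_tool(
  series=[
    {"translation": [-0.5,-0.5,0],"delta_rot": [0,0,0]},
    {"translation": [-1,-0.8,0],"delta_rot": [0,0,0]},
    {"translation": [-1,-0.8,0],"delta_rot": [0,0,0]},
  ],
)

```text
clock: 6.4
tool_pos: [0.3872, -0.165, 0.1119]
tcp_rot: [[0.468, 0.884, -0.003], [0.884, -0.468, 0.0], [-0.001, -0.003, -1.0]]
force: [-0.2, -0.5, 0.1]
finger_gap: 0.0002
grip_force: 0.0
```

```bash
python3 - <<'E'
from h import *
print(where(),rail(),rail("side"))
im=snap("top","t2"); cv2.imwrite("pics/t2c.png",cv2.resize(im[130:400,170:470,::-1],None,fx=2,fy=2))
E
```

```text
(6.4, [[-190.9, -117.7]], np.float64(0.1119), 'yaw x in board', np.float64(64.7), [-0.2, -0.5, 0.1]) {'p': 0.76, 'c': [-5.4, -118.2], 'size': [262.0, 41.9], 'phi': 24.4} {'p': 0.78, 'c': [-5.8, -109.0], 'size': [275.0, 52.2], 'phi': 23.9}
```

View pics/t2c.png

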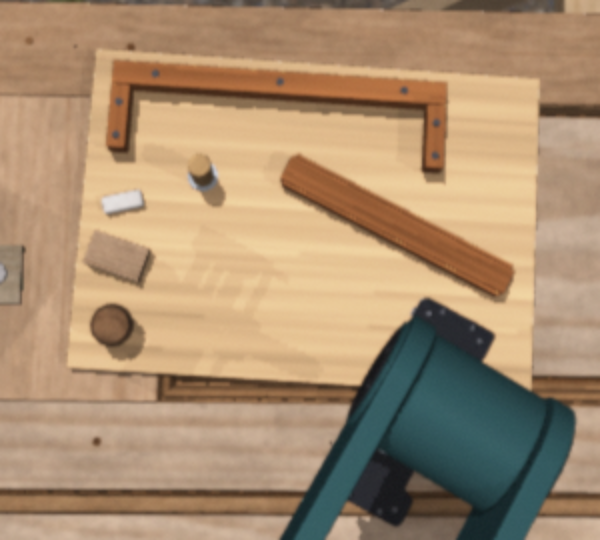

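The rail is turned: its left end is at (295,170) in the crop and its right end at (505,280), pointing at the gap right of the post (202,170). The small things have not moved. Next I go behind the right end.

```bash
python3 - <<'E'
from h import *
print(units(-68,-256,.112),units(-68,-256,.042))
E
```

```text
[-0.962  2.076  0.016] [-0.962  2.076  0.891]
```

Call:
servo_tool(
  series=[
    {"translation": [-0.5,0.3,0],"delta_rot": [0,0,0]},
    {"translation": [-0.96,0.7,0],"delta_rot": [0,0,0]},
    {"translation": [-0.96,1,0],"delta_rot": [0,0,0]},
    {"translation": [-0.96,1,0],"delta_rot": [0,0,0]},
    {"translation": [-0.96,1,0],"delta_rot": [0,0,0]},
  ],
)

```text
clock: 7.15
tool_pos: [0.4267, -0.2685, 0.1124]
tcp_rot: [[0.463, 0.886, -0.001], [0.886, -0.463, 0.001], [0.001, -0.002, -1.0]]
force: [0.0, 0.5, 0.4]
finger_gap: 0.0004
grip_force: 0.0
```

Call:
servo_tool(
  series=[
    {"translation": [-0.1,0.5,0],"delta_rot": [0,0,0]},
    {"translation": [-0.1,1,0],"delta_rot": [0,0,0]},
    {"translation": [-0.1,1,0],"delta_rot": [0,0,0]},
    {"translation": [-0.1,1,0],"delta_rot": [0,0,0]},
  ],
)

```text
clock: 7.55
tool_pos: [0.4931, -0.3121, 0.1123]
tcp_rot: [[0.463, 0.887, -0.002], [0.887, -0.463, 0.001], [0.0, -0.002, -1.0]]
force: [-0.0, -0.4, -0.2]
finger_gap: 0.0
grip_force: 0.0
```

```bash
python3 - <<'E'
from h import *
print(where(),units(-68,-256,.042))
E
```

```text
(7.55, [[-78.3, -259.7]], np.float64(0.1123), 'yaw x in board', np.float64(65.1), [-0.0, -0.4, -0.2]) [0.096 0.099 0.879]
```

Call:
servo_tool(
  series=[
    {"translation": [0.04,0.1,0.3],"delta_rot": [0,0,0]},
    {"translation": [0.04,0.1,0.6],"delta_rot": [0,0,0]},
    {"translation": [0.04,0.1,0.88],"delta_rot": [0,0,0]},
    {"translation": [0.04,0.1,0.88],"delta_rot": [0,0,0]},
    {"translation": [0.04,0.1,0.88],"delta_rot": [0,0,0]},
  ],
)

```text
clock: 8.05
tool_pos: [0.5011, -0.3135, 0.0434]
tcp_rot: [[0.464, 0.886, -0.0], [0.886, -0.464, 0.0], [0.0, -0.0, -1.0]]
force: [0.7, 0.2, 0.3]
finger_gap: 0.0007
grip_force: 0.0
```

Call:
servo_tool(
  series=[
    {"translation": [0.07,0,0],"delta_rot": [0,0,0]},
    {"translation": [0.14,0,0],"delta_rot": [0,0,0]},
    {"translation": [0.21,0,0],"delta_rot": [0,0,0]},
    {"translation": [0.28,0,0],"delta_rot": [0,0,0]},
    {"translation": [0.35,0,0],"delta_rot": [0,0,0]},
    {"translation": [0.42,0,0],"delta_rot": [0,0,0]},
    {"translation": [0.49,0,0],"delta_rot": [0,0,0]},
    {"translation": [0.56,0,0],"delta_rot": [0,0,0]},
    {"translation": [0.63,0,0],"delta_rot": [0,0,0]},
    {"translation": [0.7,0,0],"delta_rot": [0,0,0]},
  ],
)

```text
clock: 9.05
tool_pos: [0.528, -0.2646, 0.0427]
tcp_rot: [[0.464, 0.886, -0.0], [0.886, -0.464, -0.0], [-0.0, -0.0, -1.0]]
force: [-0.5, -0.4, 0.9]
finger_gap: 0.0005
grip_force: 0.7
```

```bash
python3 - <<'E'
from h import *
print(where(),rail(),rail("side"))
E
```

```text
Traceback (most recent call last):
  File "h.py", line 25, in rail
    K=cal(c); bot.read_camera(c); r=max(bot.trace("rail",c),key=lambda r:(max(r["bbox"][2]-r["bbox"][0],r["bbox"][3]-r["bbox"][1])>60)*(r["bbox"][2]-r["bbox"][0]<160)*r["p"]); m=r["mask"].astype(np.uint8)
                                    ~~~^^^^^^^^^^^^^^^^^^^^^^^^^^^^^^^^^^^^^^^^^^^^^^^^^^^^^^^^^^^^^^^^^^^^^^^^^^^^^^^^^^^^^^^^^^^^^^^^^^^^^^^^^^^^^^^^^^^^^^^^^^^^^^^^^^^^^^^
ValueError: max() iterable argument is empty
```

```bash
python3 - <<'E'
from h import *
print(where())
try: print(rail("side"))
except Exception as e: print(e)
a=snap("top","t3")[120:330,170:490]; b=snap("side","s3")[150:400,170:490]
cv2.imwrite("pics/t3c.png",cv2.resize(np.vstack([a,b])[:,:,::-1],None,fx=1.3,fy=1.3))
E
```

```text
(9.25, [[-45.9, -210.3]], np.float64(0.0423), 'yaw x in board', np.float64(65.0), [-0.3, -0.6, 0.3])
{'p': 0.65, 'c': [10.5, -71.8], 'size': [271.6, 51.4], 'phi': 24.8}
```

View pics/t3c.png

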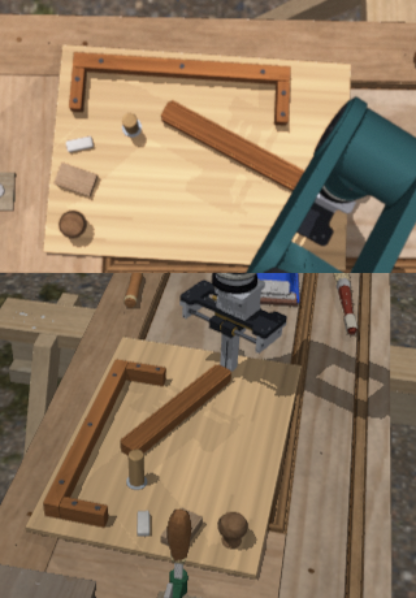

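The rail is being pushed straight by the closed fingers at its right end. Its left end, at (172,110) in the upper view, heads into the gap right of the post (131,125), which stays clear. I keep pushing.

Call:
servo_tool(
  series=[
    {"translation": [0.07,0,0],"delta_rot": [0,0,0]},
    {"translation": [0.14,0,0],"delta_rot": [0,0,0]},
    {"translation": [0.21,0,0],"delta_rot": [0,0,0]},
    {"translation": [0.28,0,0],"delta_rot": [0,0,0]},
    {"translation": [0.35,0,0],"delta_rot": [0,0,0]},
    {"translation": [0.42,0,0],"delta_rot": [0,0,0]},
    {"translation": [0.49,0,0],"delta_rot": [0,0,0]},
    {"translation": [0.56,0,0],"delta_rot": [0,0,0]},
    {"translation": [0.63,0,0],"delta_rot": [0,0,0]},
    {"translation": [0.7,0,0],"delta_rot": [0,0,0]},
  ],
)

```text
clock: 10.45
tool_pos: [0.554, -0.2149, 0.0427]
tcp_rot: [[0.464, 0.886, 0.0], [0.886, -0.464, -0.0], [-0.0, 0.0, -1.0]]
force: [0.8, -1.4, -0.6]
finger_gap: 0.0003
grip_force: 0.3
```

```bash
python3 - <<'E'
from h import *
print(where())
for c in("side","top"):
  try: print(rail(c))
  except Exception as e: print(e)
E
```

```text
(10.45, [[-22.0, -159.8]], np.float64(0.0427), 'yaw x in board', np.float64(65.0), [0.8, -1.4, -0.6])
{'p': 0.67, 'c': [33.4, -22.0], 'size': [271.7, 54.6], 'phi': 25.0}
{'p': 0.8, 'c': [42.8, -17.5], 'size': [226.6, 39.0], 'phi': 24.9}
```

Call:
servo_tool(
  series=[
    {"translation": [0.07,0,0],"delta_rot": [0,0,0]},
    {"translation": [0.14,0,0],"delta_rot": [0,0,0]},
    {"translation": [0.21,0,0],"delta_rot": [0,0,0]},
    {"translation": [0.28,0,0],"delta_rot": [0,0,0]},
    {"translation": [0.34,0,0],"delta_rot": [0,0,0]},
    {"translation": [0.4,0,0],"delta_rot": [0,0,0]},
    {"translation": [0.43,0,0],"delta_rot": [0,0,0]},
    {"translation": [0.43,0,0],"delta_rot": [0,0,0]},
  ],
)

```text
clock: 11.45
tool_pos: [0.57, -0.1843, 0.0427]
tcp_rot: [[0.464, 0.886, 0.0], [0.886, -0.464, 0.0], [0.001, 0.0, -1.0]]
force: [-0.1, 0.1, 0.7]
finger_gap: 0.0004
grip_force: 0.0
```

```bash
python3 - <<'E'
from h import *
print(where())
for c in("side","top"):
  try: print(rail(c))
  except Exception as e: print(e)
E
```

```text
(11.45, [[-7.4, -128.5]], np.float64(0.0427), 'yaw x in board', np.float64(65.0), [-0.1, 0.1, 0.7])
{'p': 0.95, 'c': [48.6, 7.5], 'size': [276.7, 53.4], 'phi': 24.8}
{'p': 0.91, 'c': [59.1, 18.2], 'size': [216.6, 41.5], 'phi': 24.7}
```

Call:
servo_tool(
  series=[
    {"translation": [0.04,-0.01,0],"delta_rot": [0,0,0]},
    {"translation": [0.08,-0.03,0],"delta_rot": [0,0,0]},
    {"translation": [0.12,-0.05,0],"delta_rot": [0,0,0]},
    {"translation": [0.16,-0.07,0],"delta_rot": [0,0,0]},
    {"translation": [0.2,-0.09,0],"delta_rot": [0,0,0]},
    {"translation": [0.22,-0.1,0],"delta_rot": [0,0,0]},
    {"translation": [0.22,-0.1,0],"delta_rot": [0,0,0]},
  ],
)

```text
clock: 12.35
tool_pos: [0.5709, -0.1651, 0.0427]
tcp_rot: [[0.464, 0.886, 0.0], [0.886, -0.464, 0.0], [0.0, -0.0, -1.0]]
force: [0.3, 0.1, 1.4]
finger_gap: 0.0007
grip_force: 0.0
```

```bash
python3 - <<'E'
from h import *
print(where())
for c in("side","top"):
  try: print(rail(c))
  except Exception as e: print(e)
E
```

```text
(12.35, [[-7.4, -109.2]], np.float64(0.0427), 'yaw x in board', np.float64(65.0), [0.3, 0.1, 1.4])
{'p': 0.7, 'c': [50.6, 26.0], 'size': [271.6, 49.8], 'phi': 26.2}
{'p': 0.67, 'c': [63.5, 39.0], 'size': [208.9, 40.3], 'phi': 25.7}
```

Call:
servo_tool(
  series=[
    {"translation": [-0.2,0,0],"delta_rot": [0,0,0]},
    {"translation": [-0.2,0,-0.3],"delta_rot": [0,0,0]},
    {"translation": [-0.2,0,-0.6],"delta_rot": [0,0,0]},
    {"translation": [-0.1,-0.4,-0.6],"delta_rot": [0,0,-0.04]},
    {"translation": [0.2,-0.65,-0.6],"delta_rot": [0,0,-0.08]},
    {"translation": [0.35,-0.65,-0.6],"delta_rot": [0,0,-0.12]},
    {"translation": [0.35,-0.65,-0.6],"delta_rot": [0,0,-0.139]},
    {"translation": [0.35,-0.65,-0.3],"delta_rot": [0,0,-0.139]},
    {"translation": [0.35,-0.65,0],"delta_rot": [0,0,-0.139]},
    {"translation": [0.35,-0.65,0],"delta_rot": [0,0,-0.139]},
  ],
)

```text
clock: 13.55
tool_pos: [0.5346, -0.1167, 0.0391]
tcp_rot: [[0.047, 0.999, -0.007], [0.999, -0.047, 0.002], [0.002, -0.008, -1.0]]
force: [-0.9, -0.6, -0.2]
finger_gap: 0.0006
grip_force: 0.0
```

```bash
python3 - <<'E'
from h import *
print(where())
for c in("side","top"):
  try: print(rail(c))
  except Exception as e: print(e)
E
```

```text
(13.55, [[-45.9, -62.6]], np.float64(0.0391), 'yaw x in board', np.float64(90.0), [-0.9, -0.6, -0.2])
{'p': 0.77, 'c': [51.1, 26.6], 'size': [270.3, 51.1], 'phi': 25.8}
{'p': 0.84, 'c': [75.4, 64.8], 'size': [154.4, 39.1], 'phi': 25.8}
```

Call:
servo_tool(
  series=[
    {"translation": [-0.06,0.12,0],"delta_rot": [0,0,0]},
    {"translation": [-0.1,0.22,0],"delta_rot": [0,0,0]},
    {"translation": [-0.12,0.3,0],"delta_rot": [0,0,0]},
    {"translation": [-0.14,0.38,0],"delta_rot": [0,0,0]},
    {"translation": [-0.16,0.46,0],"delta_rot": [0,0,0]},
    {"translation": [-0.18,0.54,0],"delta_rot": [0,0,0]},
    {"translation": [-0.2,0.62,0],"delta_rot": [0,0,0]},
    {"translation": [-0.22,0.7,0],"delta_rot": [0,0,0]},
    {"translation": [-0.24,0.78,0],"delta_rot": [0,0,0]},
    {"translation": [-0.26,0.86,0],"delta_rot": [0,0,0]},
    {"translation": [-0.26,0.86,0],"delta_rot": [0,0,0]},
  ],
)

```text
clock: 14.85
tool_pos: [0.6065, -0.1409, 0.0427]
tcp_rot: [[0.046, 0.999, 0.001], [0.999, -0.046, -0.0], [-0.0, 0.001, -1.0]]
force: [-0.0, 0.1, 0.4]
finger_gap: 0.0005
grip_force: 0.0
```

```bash
python3 - <<'E'
from h import *
print(where())
for c in("side","top"):
  try: print(rail(c))
  except Exception as e: print(e)
a=snap("top","t4")[120:330,170:490]; b=snap("side","s4")[150:400,170:490]
cv2.imwrite("pics/t4c.png",cv2.resize(np.vstack([a,b])[:,:,::-1],None,fx=1.3,fy=1.3))
E
```

```text
(14.85, [[27.0, -83.4]], np.float64(0.0427), 'yaw x in board', np.float64(90.0), [-0.0, 0.1, 0.4])
{'p': 0.62, 'c': [72.1, 25.3], 'size': [271.0, 45.6], 'phi': 9.2}
{'p': 0.61, 'c': [81.9, 63.1], 'size': [166.3, 41.1], 'phi': 9.4}
```

View pics/t4c.png

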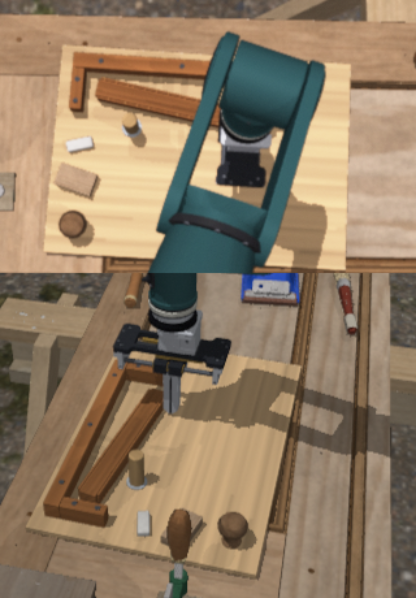

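The left end sits behind the post, at (100,92) in the upper view, and the right end is swinging in clear of the right stop. I keep pushing the right end home.

Call:
servo_tool(
  series=[
    {"translation": [-0.02,0.08,0],"delta_rot": [0,0,0]},
    {"translation": [-0.03,0.16,0],"delta_rot": [0,0,0]},
    {"translation": [-0.04,0.24,0],"delta_rot": [0,0,0]},
    {"translation": [-0.05,0.32,0],"delta_rot": [0,0,0]},
    {"translation": [-0.06,0.4,0],"delta_rot": [0,0,0]},
    {"translation": [-0.07,0.48,0],"delta_rot": [0,0,0]},
    {"translation": [-0.07,0.54,0],"delta_rot": [0,0,0]},
    {"translation": [-0.07,0.58,0],"delta_rot": [0,0,0]},
    {"translation": [-0.07,0.6,0],"delta_rot": [0,0,0]},
    {"translation": [-0.07,0.6,0],"delta_rot": [0,0,0]},
  ],
)

```text
clock: 16.15
tool_pos: [0.653, -0.1484, 0.0426]
tcp_rot: [[0.046, 0.999, -0.001], [0.999, -0.046, -0.0], [-0.0, -0.001, -1.0]]
force: [-2.5, 0.2, 1.7]
finger_gap: 0.0004
grip_force: 0.8
```

```bash
python3 - <<'E'
from h import *
print(where())
for c in("side","top"):
  try: print(rail(c))
  except Exception as e: print(e)
E
```

```text
(16.15, [[73.8, -88.8]], np.float64(0.0426), 'yaw x in board', np.float64(90.0), [-2.5, 0.2, 1.7])
{'p': 0.77, 'c': [91.7, 25.0], 'size': [42.0, 274.4], 'phi': -5.6}
{'p': 0.74, 'c': [88.2, 65.0], 'size': [43.9, 167.3], 'phi': -4.9}
```

Call:
servo_tool(
  series=[
    {"translation": [0,-0.3,0],"delta_rot": [0,0,0]},
    {"translation": [0,-0.67,-0.3],"delta_rot": [0,0,0.05]},
    {"translation": [0.3,-0.67,-0.6],"delta_rot": [0,0,0.1]},
    {"translation": [0.6,-0.67,-0.6],"delta_rot": [0,0,0.14]},
    {"translation": [1,-0.67,-0.6],"delta_rot": [0,0,0.18]},
    {"translation": [1,-0.67,-0.6],"delta_rot": [0,0,0.22]},
    {"translation": [1,-0.67,-0.6],"delta_rot": [0,0,0.26]},
    {"translation": [1,-0.67,-0.6],"delta_rot": [0,0,0.3]},
    {"translation": [1,-0.67,-0.6],"delta_rot": [0,0,0.34]},
    {"translation": [1,-0.67,-0.6],"delta_rot": [0,0,0.38]},
    {"translation": [1,-0.67,-0.6],"delta_rot": [0,0,0.42]},
    {"translation": [1,-0.67,-0.6],"delta_rot": [0,0,0.46]},
  ],
)

```text
clock: 17.55
tool_pos: [0.6038, -0.0658, 0.0908]
tcp_rot: [[0.997, 0.074, 0.001], [0.074, -0.997, 0.0], [0.001, -0.0, -1.0]]
force: [-0.5, -0.1, 0.4]
finger_gap: 0.0007
grip_force: 0.0
```

Call:
servo_tool(
  series=[
    {"translation": [0,0,0],"delta_rot": [0,0,0.03]},
    {"translation": [0,0,0],"delta_rot": [0,0,0.04]},
    {"translation": [0,0,0],"delta_rot": [0,0,0.04]},
    {"translation": [0,0,0],"delta_rot": [0,0,0.04]},
    {"translation": [0,0,0],"delta_rot": [0,0,0.04]},
    {"translation": [0,0,0],"delta_rot": [0,0,0.04]},
    {"translation": [0,0,0],"delta_rot": [0,0,0.04]},
  ],
  jaw=1,
)

```text
clock: 18.25
tool_pos: [0.6035, -0.066, 0.0907]
tcp_rot: [[0.999, -0.046, 0.0], [-0.046, -0.999, -0.0], [0.0, 0.0, -1.0]]
force: [-0.1, 0.5, 0.1]
finger_gap: 0.0532
grip_force: 0.0
```

```bash
python3 - <<'E'
from h import *
print(where(),bot.get_state()["finger_gap"])
for c in("side","top"):
  try: print(rail(c))
  except Exception as e: print(e)
print(units(20,3,.042))
E
```

```text
(18.25, [[20.5, -8.8]], np.float64(0.0907), 'yaw x in board', np.float64(0.0), [-0.1, 0.5, 0.1]) 0.05315384021801324
{'p': 0.87, 'c': [91.3, 27.7], 'size': [43.3, 268.2], 'phi': -6.3}
{'p': 0.95, 'c': [82.5, 119.4], 'size': [40.6, 54.1], 'phi': -3.6}
[-0.006 -0.147  0.609]
```

Call:
servo_tool(
  series=[
    {"translation": [0,-0.14,0],"delta_rot": [0,0,0]},
    {"translation": [0,-0.14,0],"delta_rot": [0,0,0]},
    {"translation": [0,-0.14,0],"delta_rot": [0,0,0]},
    {"translation": [0,-0.14,0.3],"delta_rot": [0,0,0]},
    {"translation": [0,-0.14,0.61],"delta_rot": [0,0,0]},
    {"translation": [0,-0.14,0.61],"delta_rot": [0,0,0]},
  ],
)

```text
clock: 19.05
tool_pos: [0.6009, -0.0543, 0.0377]
tcp_rot: [[0.999, -0.046, -0.008], [-0.046, -0.999, 0.001], [-0.008, -0.001, -1.0]]
force: [-0.4, -0.2, -0.9]
finger_gap: 0.094
grip_force: 0.0
```

Call:
servo_tool(
  series=[
    {"translation": [0.1,0,0],"delta_rot": [0,0,0]},
    {"translation": [0.2,0,0],"delta_rot": [0,0,0]},
    {"translation": [0.3,0,0],"delta_rot": [0,0,0]},
    {"translation": [0.38,0,0],"delta_rot": [0,0,0]},
    {"translation": [0.46,0,0],"delta_rot": [0,0,0]},
    {"translation": [0.53,0,0],"delta_rot": [0,0,0]},
    {"translation": [0.6,0,0],"delta_rot": [0,0,0]},
    {"translation": [0.66,0,0],"delta_rot": [0,0,0]},
    {"translation": [0.7,0,0],"delta_rot": [0,0,0]},
    {"translation": [0.73,0,0],"delta_rot": [0,0,0]},
    {"translation": [0.73,0,0],"delta_rot": [0,0,0]},
  ],
)

```text
clock: 20.15
tool_pos: [0.6626, -0.0576, 0.0418]
tcp_rot: [[0.999, -0.046, 0.0], [-0.046, -0.999, -0.0], [0.0, 0.0, -1.0]]
force: [0.4, 0.1, -0.1]
finger_gap: 0.0941
grip_force: 0.0
```

```bash
python3 - <<'E'
from h import *
print(where(),bot.get_state()["finger_gap"])
for c in("side","top"):
  try: print(rail(c))
  except Exception as e: print(e)
E
```

```text
(20.15, [[79.2, 2.4]], np.float64(0.0418), 'yaw x in board', np.float64(-0.0), [0.4, 0.1, -0.1]) 0.09414902472061874
{'p': 0.98, 'c': [103.2, 79.8], 'size': [159.6, 42.9], 'phi': 0.3}
{'p': 0.87, 'c': [104.6, 127.2], 'size': [38.7, 37.3], 'phi': 86.4}
```

Square now; press on gently until the fence pushes back.

Call:
servo_tool(
  series=[
    {"translation": [0.015,0,0],"delta_rot": [0,0,0]},
    {"translation": [0.03,0,0],"delta_rot": [0,0,0]},
    {"translation": [0.04,0,0],"delta_rot": [0,0,0]},
    {"translation": [0.05,0,0],"delta_rot": [0,0,0]},
    {"translation": [0.05,0,0],"delta_rot": [0,0,0]},
  ],
)

```text
clock: 20.85
tool_pos: [0.6631, -0.0576, 0.0419]
tcp_rot: [[0.999, -0.048, -0.008], [-0.048, -0.999, 0.0], [-0.008, 0.0, -1.0]]
force: [-9.8, 1.9, 6.1]
finger_gap: 0.0939
grip_force: 4.8
```

The fence pushes back with about 10 N. I retract and check.

Call:
servo_tool(
  series=[
    {"translation": [-0.1,0,0],"delta_rot": [0,0,0]},
    {"translation": [-0.4,0,0],"delta_rot": [0,0,0]},
    {"translation": [-0.7,0.1,-0.4],"delta_rot": [0,0,0]},
    {"translation": [-1,0.3,-0.9],"delta_rot": [0,0,0]},
    {"translation": [-1,0.6,-1],"delta_rot": [0,0,0]},
    {"translation": [-1,1,-1],"delta_rot": [0,0,0]},
    {"translation": [-1,1,-1],"delta_rot": [0,0,0]},
  ],
)

```text
clock: 21.55
tool_pos: [0.583, -0.1374, 0.1231]
tcp_rot: [[0.999, -0.05, 0.003], [-0.05, -0.999, -0.003], [0.004, 0.003, -1.0]]
force: [0.4, 0.3, -0.7]
finger_gap: 0.0937
grip_force: 0.0
```

Call:
servo_tool(
  series=[
    {"translation": [-0.5,0.5,0],"delta_rot": [0,0,0]},
    {"translation": [-1,1,0],"delta_rot": [0,0,0]},
    {"translation": [-1,1,0],"delta_rot": [0,0,0]},
  ],
)

```text
clock: 21.85
tool_pos: [0.4966, -0.2118, 0.1214]
tcp_rot: [[0.999, -0.049, -0.001], [-0.049, -0.999, -0.001], [-0.001, 0.001, -1.0]]
force: [-0.2, 0.2, 0.2]
finger_gap: 0.0938
grip_force: 0.0
```

Call:
servo_tool(
  series=[
    {"translation": [-0.5,0.5,0],"delta_rot": [0,0,0]},
    {"translation": [-1,1,0],"delta_rot": [0,0,0]},
    {"translation": [-1,1,0],"delta_rot": [0,0,0]},
  ],
)

```text
clock: 22.15
tool_pos: [0.4134, -0.288, 0.1217]
tcp_rot: [[0.999, -0.05, -0.0], [-0.05, -0.999, -0.001], [-0.0, 0.001, -1.0]]
force: [-0.4, 0.4, 0.1]
finger_gap: 0.094
grip_force: 0.0
```

```bash
python3 - <<'E'
from h import *
print(where())
for c in("side","top"):
  try: print(rail(c))
  except Exception as e: print(e)
a=snap("top","t5")[130:330,180:480]; b=snap("side","s5")[190:390,170:470]
cv2.imwrite("pics/t5c.png",cv2.resize(np.hstack([a,b])[:,:,::-1],None,fx=1.33,fy=1.33) if 0 else cv2.resize(np.vstack([a,b])[:,:,::-1],None,fx=1.5,fy=1.5))
E
```

```text
(22.15, [[-159.0, -239.4]], np.float64(0.1217), 'yaw x in board', np.float64(-0.2), [-0.4, 0.4, 0.1])
{'p': 0.7, 'c': [103.5, 23.3], 'size': [43.7, 272.7], 'phi': -0.1}
{'p': 0.63, 'c': [103.3, 15.8], 'size': [260.5, 43.3], 'phi': 0.2}
```

View pics/t5c.png

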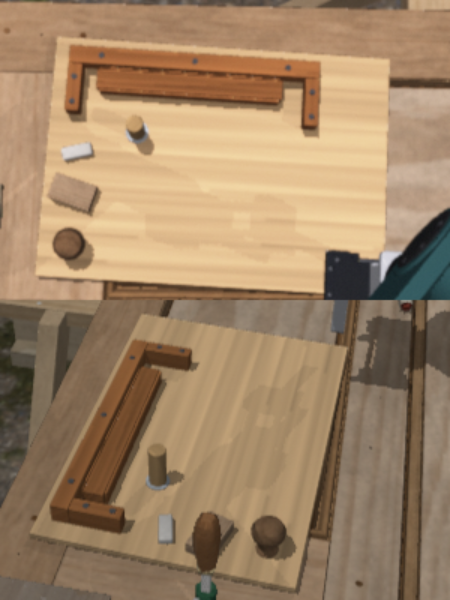

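The rail lies along the fence between the stops, and the small things are untouched. I take one zoomed look at the seam.

```bash
python3 - <<'E'
from h import *
a=cv2.imread("pics/t5.png")[155:205,215:405]; b=cv2.imread("pics/s5.png")[205:335,190:310]
A=cv2.resize(a,None,fx=4,fy=4,interpolation=2);B=cv2.resize(b,None,fx=2.9,fy=2.9,interpolation=2)
o=np.zeros((A.shape[0]+B.shape[0],A.shape[1],3),np.uint8);o[:A.shape[0]]=A;o[A.shape[0]:,:B.shape[1]]=B
cv2.imwrite("pics/z.png",o)
K=cal("top"); n=lambda x,y,z:proj([np.r_[b2w((x,y)),z]],K)[0]
for y in(140,-110): print(y,"fence top near",4*(n(125,y,.042)-[215,155]),"rail far top if flush",4*(n(125,y,.034)-[215,155]),"rail near top",4*(n(89,y,.034)-[215,155]))
E
```

```text
140 fence top near [128.75590321  72.28219789] rail far top if flush [130.52579266  76.56101184] rail near top [125.16469871 143.36682366]
-110 fence top near [607.58264679 102.08083909] rail far top if flush [605.81557431 106.11906682] rail near top [602.88337176 172.74455106]
```

View pics/z.png

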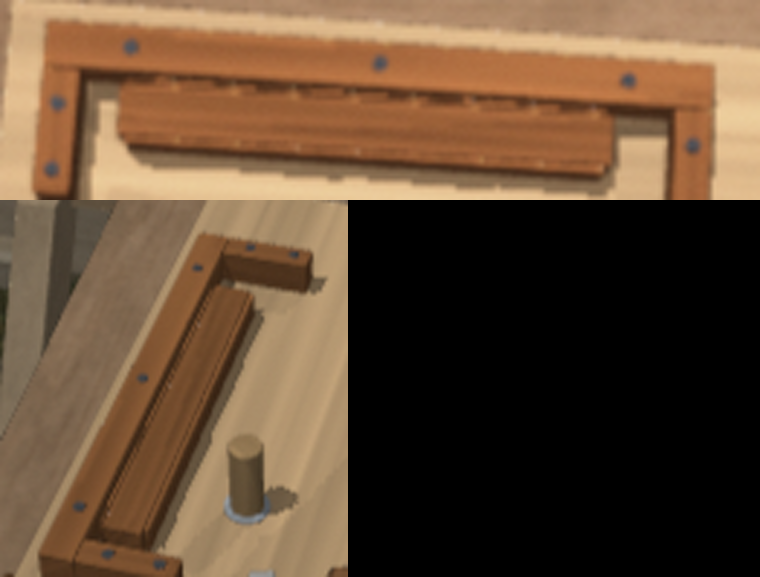

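The seam looks tight at the right end (about 605,107), but there may be a gap of 1–2 mm at the left end (about 130,82 against 77 expected). I'll press left of centre, then right of centre, with closed fingers.

Call:
servo_tool(
  series=[
    {"translation": [0.4,-0.5,0],"delta_rot": [0,0,0]},
    {"translation": [0.65,-1,0],"delta_rot": [0,0,0]},
    {"translation": [0.65,-1,0],"delta_rot": [0,0,0]},
  ],
  jaw=-1,
)

```text
clock: 22.75
tool_pos: [0.4741, -0.2034, 0.1218]
tcp_rot: [[0.999, -0.038, 0.001], [-0.038, -0.999, 0.003], [0.001, -0.003, -1.0]]
force: [0.6, -0.1, -0.1]
finger_gap: 0.0731
grip_force: 0.0
```

Call:
servo_tool(
  series=[
    {"translation": [0.4,-0.5,0],"delta_rot": [0,0,0]},
    {"translation": [0.7,-1,0],"delta_rot": [0,0,0]},
    {"translation": [0.7,-1,0],"delta_rot": [0,0,0]},
  ],
)

```text
clock: 23.05
tool_pos: [0.5334, -0.1265, 0.1217]
tcp_rot: [[0.999, -0.038, 0.001], [-0.038, -0.999, 0.002], [0.001, -0.002, -1.0]]
force: [-0.5, -0.5, -0.2]
finger_gap: 0.0497
grip_force: 0.0
```

Call:
servo_tool(
  series=[
    {"translation": [0.4,-0.5,0],"delta_rot": [0,0,0]},
    {"translation": [0.65,-1,0],"delta_rot": [0,0,0]},
    {"translation": [0.65,-1,0],"delta_rot": [0,0,0]},
    {"translation": [0.65,-1,0],"delta_rot": [0,0,0]},
  ],
)

```text
clock: 23.45
tool_pos: [0.5864, -0.0533, 0.1214]
tcp_rot: [[0.999, -0.043, -0.001], [-0.043, -0.999, -0.001], [-0.001, 0.001, -1.0]]
force: [-0.6, -0.9, 0.3]
finger_gap: 0.0174
grip_force: 0.0
```

```bash
python3 - <<'E'
from h import *
print(where(),bot.get_state()["finger_gap"],units(60,48,.042))
E
```

```text
(23.45, [[2.9, 3.1]], np.float64(0.1214), 'yaw x in board', np.float64(0.2), [-0.6, -0.9, 0.3]) 0.01742076542566559 [ 0.717 -0.56   0.991]
```

Call:
servo_tool(
  series=[
    {"translation": [0.4,-0.3,0],"delta_rot": [0,0,0]},
    {"translation": [0.7,-0.56,0],"delta_rot": [0,0,0]},
    {"translation": [0.7,-0.56,0],"delta_rot": [0,0,0]},
    {"translation": [0.7,-0.56,0.3],"delta_rot": [0,0,0]},
    {"translation": [0.7,-0.56,0.7],"delta_rot": [0,0,0]},
    {"translation": [0.7,-0.56,0.99],"delta_rot": [0,0,0]},
    {"translation": [0.7,-0.56,0.99],"delta_rot": [0,0,0]},
    {"translation": [0.7,-0.56,0.99],"delta_rot": [0,0,0]},
  ],
)

```text
clock: 24.25
tool_pos: [0.6437, -0.0133, 0.043]
tcp_rot: [[0.999, -0.048, -0.001], [-0.048, -0.999, -0.0], [-0.001, 0.001, -1.0]]
force: [-0.7, 0.6, 0.9]
finger_gap: 0.0005
grip_force: 0.0
```

Call:
servo_tool(
  series=[
    {"translation": [0.08,0,0],"delta_rot": [0,0,0]},
    {"translation": [0.14,0,0],"delta_rot": [0,0,0]},
    {"translation": [0.2,0,0],"delta_rot": [0,0,0]},
    {"translation": [0.23,0,0],"delta_rot": [0,0,0]},
    {"translation": [0.26,0,0],"delta_rot": [0,0,0]},
    {"translation": [0.28,0,0],"delta_rot": [0,0,0]},
    {"translation": [0.28,0,0],"delta_rot": [0,0,0]},
  ],
)

```text
clock: 24.95
tool_pos: [0.6653, -0.0127, 0.0427]
tcp_rot: [[0.999, -0.046, -0.004], [-0.046, -0.999, 0.0], [-0.004, 0.0, -1.0]]
force: [-4.7, 0.4, 3.6]
finger_gap: 0.0006
grip_force: 2.4
```

```bash
python3 - <<'E'
from h import *
print(where(),bot.get_state()["finger_gap"])
E
```

```text
(24.95, [[79.8, 47.4]], np.float64(0.0427), 'yaw x in board', np.float64(0.0), [-4.7, 0.4, 3.6]) 0.0006201527720634226
```

It stopped at the same depth (79.8 mm) as at mid-rail. I press a little harder, then do the right side.

Call:
servo_tool(
  series=[
    {"translation": [0.02,0,0],"delta_rot": [0,0,0]},
    {"translation": [0.03,0,0],"delta_rot": [0,0,0]},
    {"translation": [0.03,0,0],"delta_rot": [0,0,0]},
  ],
)

```text
clock: 25.25
tool_pos: [0.6654, -0.0127, 0.0427]
tcp_rot: [[0.999, -0.046, -0.009], [-0.046, -0.999, 0.0], [-0.009, 0.0, -1.0]]
force: [-10.5, 0.5, 6.6]
finger_gap: 0.0002
grip_force: 5.3
```

Call:
servo_tool(
  series=[
    {"translation": [-0.2,0,0],"delta_rot": [0,0,0]},
    {"translation": [-0.3,0.5,0],"delta_rot": [0,0,0]},
    {"translation": [-0.3,1,0],"delta_rot": [0,0,0]},
    {"translation": [-0.3,1,0],"delta_rot": [0,0,0]},
    {"translation": [-0.3,1,0],"delta_rot": [0,0,0]},
  ],
)

```text
clock: 25.75
tool_pos: [0.6415, -0.0924, 0.0426]
tcp_rot: [[0.999, -0.048, 0.0], [-0.048, -0.999, 0.001], [0.0, -0.001, -1.0]]
force: [-0.3, 1.0, 0.6]
finger_gap: 0.0005
grip_force: 0.0
```

Call:
servo_tool(
  series=[
    {"translation": [0.08,0.3,0],"delta_rot": [0,0,0]},
    {"translation": [0.14,0.35,0],"delta_rot": [0,0,0]},
    {"translation": [0.2,0.35,0],"delta_rot": [0,0,0]},
    {"translation": [0.24,0.35,0],"delta_rot": [0,0,0]},
    {"translation": [0.27,0.35,0],"delta_rot": [0,0,0]},
    {"translation": [0.3,0.35,0],"delta_rot": [0,0,0]},
    {"translation": [0.3,0.35,0],"delta_rot": [0,0,0]},
  ],
)

```text
clock: 26.45
tool_pos: [0.6601, -0.1193, 0.0425]
tcp_rot: [[0.999, -0.045, -0.011], [-0.045, -0.999, 0.002], [-0.011, -0.001, -1.0]]
force: [-11.4, 0.4, 7.4]
finger_gap: 0.0005
grip_force: 5.8
```

```bash
python3 - <<'E'
from h import *
print(where())
E
```

```text
(26.45, [[79.5, -59.3]], np.float64(0.0425), 'yaw x in board', np.float64(0.1), [-11.4, 0.4, 7.4])
```

The rail is solid against the fence on both sides. I back off and hand in.

Call:
servo_tool(
  series=[
    {"translation": [-0.1,0,0],"delta_rot": [0,0,0]},
    {"translation": [-0.4,0,0],"delta_rot": [0,0,0]},
    {"translation": [-0.7,0,-0.4],"delta_rot": [0,0,0]},
    {"translation": [-1,0.3,-0.9],"delta_rot": [0,0,0]},
    {"translation": [-1,1,-1],"delta_rot": [0,0,0]},
    {"translation": [-1,1,-1],"delta_rot": [0,0,0]},
    {"translation": [-1,1,-1],"delta_rot": [0,0,0]},
  ],
)

```text
clock: 27.15
tool_pos: [0.5807, -0.198, 0.1231]
tcp_rot: [[0.999, -0.048, 0.002], [-0.048, -0.999, -0.0], [0.002, 0.0, -1.0]]
force: [-0.4, 0.3, 0.0]
finger_gap: 0.0005
grip_force: 0.0
```

```bash
python3 - <<'E'
from h import *
print(where())
for c in("side","top"):
  try: print(rail(c))
  except Exception as e: print(e)
print(bot.job_done())
E
```

```text
(27.15, [[3.9, -141.7]], np.float64(0.1231), 'yaw x in board', np.float64(-0.1), [-0.4, 0.3, 0.0])
{'p': 0.91, 'c': [103.2, 24.6], 'size': [268.9, 42.8], 'phi': 0.4}
{'p': 0.62, 'c': [104.6, 15.6], 'size': [259.9, 40.6], 'phi': 0.2}
the job is handed in; nothing more can be done
None
```

The rail was only pushed, left end in behind the post first and then the right end; it lies flat against the back fence between the two stops, the small things are untouched, and the job was handed in at about 27 s.

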